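# Snap a check weight onto a load-cell eye and prove the catch

### The job

Take the check weight by its carry tab and press its snap hook onto the eye under the load cell, so that the eye pushes the sprung gate open, goes in and the gate snaps shut behind it. While you still hold it, prove the catch by pulling it down steadily on the eye so that the eye carries about 11 N in all (the weight included) for a second; the load cell is delicate, so never load the stand or its eye with more than 20 N in any direction. Then let go and leave the weight hanging at rest from the eye, free of the bench, and leave the other things on the bench where they are.

Things in the scene. Friction and masses are not known exactly. Their poses are not given: they have to be found in the camera images.
- check_weight: Steel weight with a snap hook on top, standing on the bench, 0.25 to 0.4 kg. Origin: centre of its underside, plumb below the hook; z up, hook nose and gate to +x, carry tab to -x (roughly to the robot's right). Disc 52 mm across, 40 mm high, centred at x = +5 mm. Hook: flat in the x-z plane, 8 mm rod, x from -20 to +20 mm, z from 80 to 146 mm. Let go on the eye, it hangs upright.
- hook_seat (a point): Point of check_weight at x = 0, z = 135 mm, under the top of the hook's bow: the centre of the eye's wire lies here when the weight hangs. Axes as check_weight. The bow is 24 mm wide inside; its back leg stands at x = -16 mm.
- nose_tip (a point): Lower end of the hook's nose, at x = +16, z = 120 mm of check_weight. Bow and nose together are 26 mm high (z 120 to 146). The mouth below it (z 88 to 120 mm) is closed by the sprung gate. A wire is past the nose, free to go up into the bow, once its centre is behind x = +9 mm.
- snap_gate (a joint): Gate of the hook: 4 mm bar, 43 mm long, pivot at x = +15, z = 84 mm of check_weight, tip behind the nose. 0 = shut, 0.56 rad = fully open, on a rigid stop. A 6 mm wire at z = 110 mm touches it at x = +16.5 mm, presses it inwards with 2.5 N rising to 5 N, meets the stop at x = +1 mm (at z = 103 mm: +5 mm). Once the wire is up in the bow the gate springs shut below it.
- tab_mid (a point): Middle of the carry tab, at x = -48, z = 64 mm of check_weight. Aluminium plate 10 mm thick (across y), x from -88 to -8, z from 49 to 79 mm. Axes as check_weight. From straight above, take its outer end, so that the gripper's body clears hook and eye; leaning 20 to 45 degrees away from the hook it can be held nearer to it.
- load_stand: Fixed stand; origin on the bench plumb below the eye; +x is the eye's axis, roughly to the robot's left (within 0.25 rad). Foot 95 x 90 mm and 18 mm post at x = +120 mm; load-cell bar 24 x 24 mm from the post over the eye to x = -12 mm, underside at z = 236 mm. Nothing stands under the eye. Carries the eye.
- eye_mount (a point): Underside of the load-cell bar, 236 mm above the bench, where the eye is screwed in. Below it hangs the eye: an upright rigid steel ring of 6 mm wire, 44 mm inside diameter, axis along x (axes as load_stand). The centre of its lowest wire is 67 to 79 mm below this point, different each time and not measured: feel for it. Bow and nose of the hook pass through it along +x.
- tape_roll: Bystander, leave it alone: roll of beige tape lying flat, 98 mm across, 25 mm high. Origin: centre of its underside.
- petri_dish: Bystander, leave it alone: clear petri dish, 60 mm across, 12 mm high. Origin: centre of its underside.
- open_spanner: Bystander, leave it alone: small flat open-ended spanner, 114 mm long. Origin: centre of its underside.
- brown_vial: Bystander, leave it alone: brown glass vial with a cap, 24 mm across, 73 mm high. Origin: centre of its underside.
- screw_jar: Bystander, leave it alone: white reagent jar with a screw lid, 44 mm across, 94 mm high. Origin: centre of its underside.
- beaker_small: Bystander, leave it alone: small clear beaker, 59 mm across, 64 mm high. Origin: centre of its underside.
- black_can: Bystander, leave it alone: black can with a narrower neck, 89 mm across, 119 mm high. Origin: centre of its underside.

How it is judged:
By the outcome, as a careful person would: the job done as asked, in the order asked, and still so for the second after the job is handed in, with the robot touching nothing.
It also fails if it takes over 72 s, if anything falls off the work surface, if the arm or the gripper's body presses on something with over 40 N, if the wrist force passes 120 N, or if a joint passes its speed limit or range.

### The arm

A 6-joint arm with a two-finger parallel gripper is mounted at the origin on a cart in front of the work surface, level with it; the furniture and walls round the work are solid. World frame = base frame: x ahead of the robot, y to its left, z up, the work surface at z = 0. Lengths are in m, angles in rad, forces in N, time in s.
With the tool pointing down it reaches from about 0.375 to 0.925 m from the base axis. Payload 5.7 kg.
Tool frame: the origin (TCP) lies midway between the tips of the shut fingers; the grasp point (between the pads) lies 19 mm behind it; z points along the fingers, x is the direction in which the jaws open and shut, and the axes are right-handed (so a half turn about z gives the same grasp; the last joint's range is limited). The gripper opens to 88 mm and grips with 3 to 60 N. Pads are 20 mm wide; open, the fingers measure 115 mm over their backs; the gripper's body (75 mm by 178 mm) begins 61 mm behind the grasp point.
Start: joints at [-1.368, 0.359, 1.51, -0, 1.272, -0.115], TCP at [0.187, -0.57, 0.223] pointing down, gripper open.
Joint ranges: [-2.97, 2.97], [-1.01, 2.36], [0.21, 2.38], [-0.96, 4.11], [0.2, 2.71], [-2.98, 2.98]. Speed limits (rad/s): [2.39, 2.39, 3.14, 3.14, 3.14, 3.14].

### API

Orientations are given as a unit quaternion [x, y, z, w].
In Python, from bench import move_ptp, servo_line, goto_joints, move_gripper, sleep, inverse_kinematics, capture, PlanningError, close_job, spot_in, silhouettes, current_clock, current_joint_pos, current_qvel, current_joint_torque, current_position, current_orientation, current_force, current_torque, current_finger_gap gives the robot as it stands. Calls block until the motion is done:
- move_ptp(position, orientation): joint-space move of the TCP to a pose.
- servo_line(position, orientation=None, rate=0.15, contact_N=None): straight line of the TCP; orientation=None keeps the orientation; rate is the mean speed in m/s. With contact_N (N) it stops when the force on the tool has changed by that much, and returns True; else False.
- goto_joints(angles): joint-space move.
- move_gripper(opening): finger opening in m; the grip force is fixed at half the most; returns when the fingers have stopped.
- sleep(seconds).
- inverse_kinematics(position, orientation): joint angles nearest the present ones, or None.
- capture(name): name is "side" or "top" or "wrist"; returns a dict with "image" (384x512x3 uint8, blue, green, red), "range_z" (384x512 float32, m along the optical axis (not along the pixel's ray), 0 where there is no reading), "intrinsics" (3x3 intrinsics, pixels), "R" (3x3) and "t" (3): a world point X has camera coordinates R X + t. Camera axes: x right, y down, z forward; pixel columns grow to the right and rows downward; lengths in m; the calibration is good to about 2 mm. A picture is of the moment at which its call begins.
A pose or a line that the arm cannot do raises PlanningError and nothing moves.
- close_job(): hands the job in, once; it reports no verdict.
Trained networks look in the newest picture that a camera, given by its name, has taken for a name from the list of things; names that differ only in an ending like _2 or _b are one class to them, and where a whole thing is asked for, a point or a joint stands for the part that bears it (a point fixed in the world has none). Each returns a list of dicts, best first, with "conf" (0 to 1); they miss things now and then, are a little off and sometimes report something else, mostly with a low value. They report only what shows in the picture. A call takes as long as a camera call.
- spot_in(camera, query): "xy" ([column, row] in pixels, amid what is visible of it).
- silhouettes(camera, query): "region" (384x512 bool, what is visible of it) and "xy" ([column, row] in pixels, amid what is visible of it).
Readings, each from a call of its own:
- current_clock(): time.
- current_joint_pos(): joint angles.
- current_qvel(): joint speeds.
- current_joint_torque(): joint torques, N m.
- current_position(): TCP position.
- current_orientation(): TCP orientation.
- current_force(): force on the tool from outside, world axes, zero at the start.
- current_torque(): the same for the moment, N m.
- current_finger_gap(): finger opening in m.
Only numpy, scipy, OpenCV 4.12 (cv2) and the standard library are available. Lean on these libraries where they do the work, as an engineer would, in place of code of your own. Each camera call takes 0.05 s, during which the arm holds its last target.

## Working session

There is one attempt and no reset: what is moved stays moved. The work goes in short steps, each a Python script; the robot and the scene stay as the last script left them, time stands still between calls to the robot, and variables do not carry over. Pictures are saved under pics/ and viewed, and the job is handed in when it is done.

```bash
ls; mkdir -p pics; cat > h.py <<'E'
import numpy as np, cv2
from bench import *
def snap(name, fn=None):
    c=capture(name)
    if fn: cv2.imwrite('pics/'+fn+'.png', c['image'])
    return c
def p2w(c,u,v,z=None):
    K=np.array(c['intrinsics']);R=np.array(c['R']);t=np.array(c['t'])
    d=c['range_z'][int(round(v)),int(round(u))] if z is None else z
    return R.T@(np.linalg.inv(K)@np.array([u,v,1.])*d-t)
def w2p(c,X):
    K=np.array(c['intrinsics']);R=np.array(c['R']);t=np.array(c['t'])
    q=K@(R@np.array(X)+t);return q[:2]/q[2]
def cloud(c,mask=None):
    K=np.array(c['intrinsics']);R=np.array(c['R']);t=np.array(c['t'])
    m=c['range_z']>0
    if mask is not None:m&=mask
    v,u=np.nonzero(m);d=c['range_z'][v,u]
    P=(np.linalg.inv(K)@np.stack([u*d,v*d,d]))
    return (R.T@(P-t[:,None])).T,u,v
E
python3 - <<'E'
from h import *
np.set_printoptions(precision=4,suppress=True)
for n in ["side","top","wrist"]:
    c=snap(n,n+'0'); R=np.array(c['R']);print(n,-R.T@np.array(c['t']),R[2],c['intrinsics'][0][0])
    for q in ["check_weight","load_stand","snap_gate","tab_mid","nose_tip","hook_seat","eye_mount"]:
        try: print(q,[(r['xy'],round(r['conf'],2)) for r in spot_in(n,q)][:3])
        except Exception as e: print(q,e)
print(current_clock(),current_position(),current_orientation(),current_force())
E
```

```text
pics
side [0.3566 0.554  0.7147] [ 0.1844 -0.7455 -0.6405] 396.3553090888821
check_weight []
load_stand [([259.8, 313.5], 0.76)]
snap_gate [([289.0, 215.2], 0.39)]
tab_mid [([290.7, 214.7], 0.9), ([258.0, 313.1], 0.56)]
nose_tip [([288.5, 215.5], 0.65)]
hook_seat [([260.3, 313.8], 0.37)]
eye_mount [([260.2, 314.6], 0.76)]
top [ 0.4338 -0.1277  1.6025] [ 0.057   0.0067 -0.9984] 495.8433209995961
check_weight [([279.5, 202.7], 0.5)]
load_stand [([146.8, 209.3], 0.76)]
snap_gate []
tab_mid [([282.9, 205.7], 0.76), ([225.2, 229.3], 0.6)]
nose_tip [([282.4, 204.3], 0.57)]
hook_seat [([281.4, 203.1], 0.79)]
eye_mount [([147.8, 209.4], 0.83)]
wrist [ 0.2591 -0.547   0.3842] [-0.2604 -0.0864 -0.9616] 301.46232115411306
check_weight []
load_stand []
snap_gate []
tab_mid []
nose_tip []
hook_seat []
eye_mount []
1.2 [ 0.1875 -0.5699  0.2227] [ 0.8101 -0.5863 -0.     -0.    ] [-0.7299 -0.5337  0.2676]
```

View pics/side0.png

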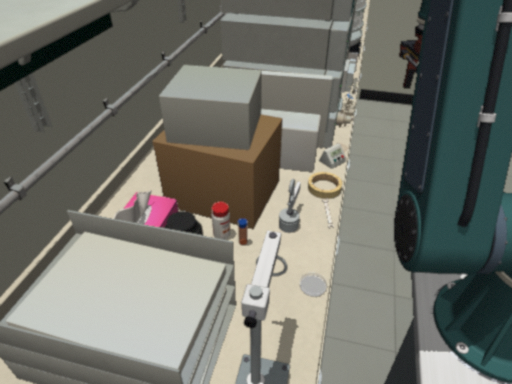

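View pics/top0.png

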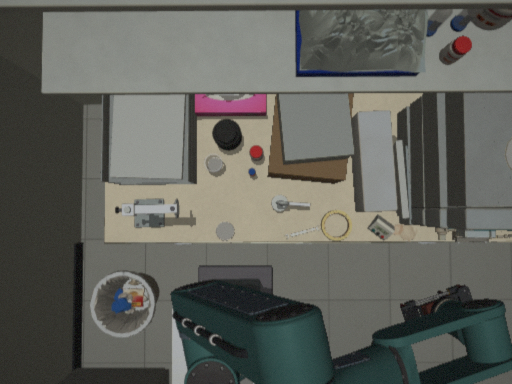

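View pics/wrist0.png

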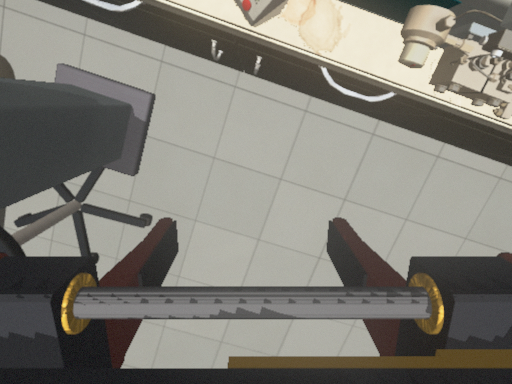

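```bash
python3 - <<'E'
from h import *
np.set_printoptions(precision=4,suppress=True)
for n in ["side","top"]:
    c=snap(n)
    print(n)
    for q in ["check_weight","load_stand","tape_roll","petri_dish","open_spanner","brown_vial","screw_jar","beaker_small","black_can"]:
        for r in silhouettes(n,q)[:2]:
            P,u,v=cloud(c,r['region'])
            print(q,np.round(r['xy'],1),round(r['conf'],2),len(P),np.median(P,0),'zmax',P[:,2].max() if len(P) else None, P.min(0),P.max(0))
    np.savez('/tmp/%s.npz'%n,**{k:c[k] for k in c})
    im=c['image']
    if n=='top':
        a=im[170:250,100:370]; cv2.imwrite('pics/topz.png',cv2.resize(a,None,fx=2.9,fy=2.9,interpolation=cv2.INTER_CUBIC))
    else:
        a=im[170:384,200:350]; cv2.imwrite('pics/sidez.png',cv2.resize(a,None,fx=2.8,fy=2.8,interpolation=cv2.INTER_CUBIC))
E
```

```text
side
check_weight [294.7 212.1] 0.56 656 [ 0.453  -0.1792  0.04  ] zmax 0.1463380621262285 [ 0.4303 -0.3567 -0.0025] [ 0.4872 -0.1584  0.1463]
load_stand [260.8 314.6] 0.6 3623 [0.434  0.2212 0.2428] zmax 0.27640459336810574 [ 0.3825 -0.144  -0.0023] [0.5065 0.2703 0.2764]
tape_roll [328.4 180.5] 0.73 579 [ 0.3834 -0.3549  0.0179] zmax 0.028337636535339928 [ 0.3355 -0.4152 -0.0039] [ 0.4322 -0.3156  0.0283]
petri_dish [310.1 285.2] 0.56 540 [ 0.3676 -0.0142  0.0022] zmax 0.014501288956542489 [ 0.3382 -0.0422 -0.0019] [0.3971 0.0202 0.0145]
open_spanner [329.8 211.9] 0.44 69 [ 0.3639 -0.2634  0.0041] zmax 0.006829642081557091 [ 0.3486 -0.3153 -0.0007] [ 0.3779 -0.2104  0.0068]
brown_vial [243.4 232.9] 0.64 260 [ 0.5518 -0.0911  0.0446] zmax 0.076101631554471 [ 0.5413 -0.152  -0.0017] [ 0.582  -0.0854  0.0761]
brown_vial [311.1 285.2] 0.56 556 [ 0.3682 -0.0143  0.0022] zmax 0.014705634635958966 [ 0.3379 -0.0515 -0.0019] [0.3975 0.0202 0.0147]
screw_jar [220.1 219.5] 0.63 635 [ 0.6071 -0.0982  0.0624] zmax 0.19548221676567604 [ 0.539  -0.1578 -0.0021] [0.6368 0.0803 0.1955]
black_can [1
[... 759 characters left out ...]
0082] [0.4738 0.3261 0.2794]
open_spanner [308.2 231.8] 0.39 63 [ 0.3665 -0.2749  0.0042] zmax 0.01390625056873844 [ 0.3596 -0.3038 -0.0052] [ 0.3761 -0.243   0.0139]
brown_vial [250. 174.] 0.36 53 [ 0.5542 -0.1005  0.072 ] zmax 0.08139525469835011 [ 0.5439 -0.1122 -0.0044] [ 0.5643 -0.0862  0.0814]
screw_jar [259.1 152.5] 0.68 175 [ 0.6106 -0.1132  0.0919] zmax 0.10242562003990745 [ 0.593  -0.1349  0.0132] [ 0.633  -0.0911  0.1024]
beaker_small [214.  161.6] 0.49 286 [0.5869 0.0238 0.0108] zmax 0.07206307182396805 [ 0.5554 -0.0074 -0.0042] [0.6126 0.0492 0.0721]
black_can [227.4 133.2] 0.9 732 [ 0.6661 -0.026   0.1035] zmax 0.1306394861867405 [ 0.6278 -0.066  -0.0049] [0.7313 0.0223 0.1306]
```

View pics/topz.png

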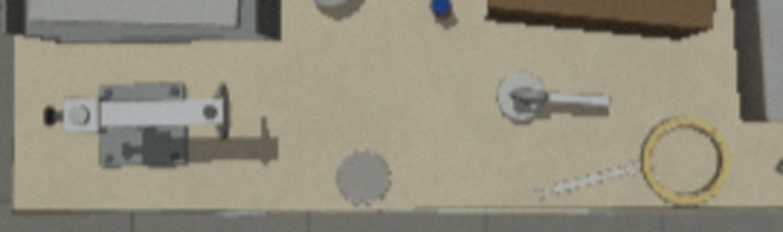

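View pics/sidez.png

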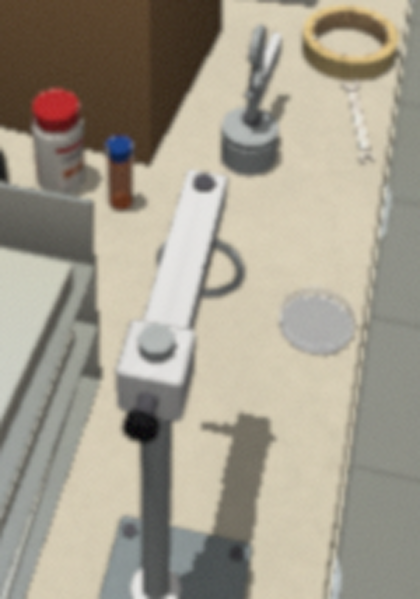

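```bash
python3 - <<'E'
from h import *
np.set_printoptions(precision=4,suppress=True)
import math
D=[]
for n in ["side","top"]:
    c=dict(np.load('/tmp/%s.npz'%n))
    P,u,v=cloud(c)
    def sel(lo,hi): 
        m=np.all((P>lo)&(P<hi),1); return P[m]
    bar=sel([.36,.05,.25],[.5,.36,.285]); 
    b=bar[:,:2]; m=b.mean(0); w,V=np.linalg.eigh(np.cov((b-m).T)); d=V[:,1]*np.sign(V[1,1])
    s=(b-m)@d; print(n,'bar n',len(b),'dir',d,'yaw',math.atan2(d[1],d[0]),'ends',m+d*s.min(),m+d*s.max(),'z',np.median(bar[:,2]),np.percentile(bar[:,2],95), 'perp', np.percentile((b-m)@[-d[1],d[0]],[2,98]))
    wt=sel([.40,-.30,.012],[.52,-.12,.16])
    print('weight extents',wt.min(0),wt.max(0),len(wt))
    for lo,hi in [(.012,.045),(.035,.045),(.055,.083),(.083,.16)]:
        q=wt[(wt[:,2]>lo)&(wt[:,2]<hi)]
        if len(q)>5: 
            mm=q[:,:2].mean(0); w,V=np.linalg.eigh(np.cov((q[:,:2]-mm).T)); dd=V[:,1]*np.sign(V[1,1]); ss=(q[:,:2]-mm)@dd
            print(lo,hi,len(q),mm,dd,math.atan2(dd[1],dd[0]),'ends',mm+dd*ss.min(),mm+dd*ss.max(),q.min(0),q.max(0),'perp',np.percentile((q[:,:2]-mm)@[-dd[1],dd[0]],[3,97]))
    # eye
    e=sel([.36,.05,.14],[.5,.17,.232]); print('eye',len(e), e.min(0) if len(e) else '', e.max(0) if len(e) else '')
    if len(e): print(e[np.argsort(e[:,2])][:40:3])
    # surrounding heights map in workspace
    H=np.zeros((12,16))
    g=sel([.3,-.5,.0],[.9,.45,1.5])
    xi=((g[:,0]-.3)/.05).astype(int); yi=((g[:,1]+.5)/.06).astype(int)
    for a,b2,z in zip(xi,yi,g[:,2]):
        if a<12 and b2<16: H[a,b2]=max(H[a,b2],z)
    print(np.round(H,2))
E
```

```text
side bar n 1700 dir [-0.0218  0.9998] yaw 1.5926316904199735 ends [0.4392 0.1011] [0.4355 0.2702] z 0.2603568572370256 0.2735472264415015 perp [-0.0151  0.0152]
weight extents [ 0.4302 -0.2789  0.0122] [ 0.4815 -0.1584  0.1463] 622
0.012 0.045 351 [ 0.4544 -0.1752] [0.9804 0.1971] 0.1983935249945876 ends [ 0.4285 -0.1804] [ 0.479  -0.1702] [ 0.4302 -0.2099  0.0122] [ 0.4815 -0.1584  0.045 ] perp [-0.0281  0.0151]
0.035 0.045 212 [ 0.4551 -0.1808] [0.9848 0.1736] 0.1744416706834417 ends [ 0.4306 -0.1852] [ 0.4804 -0.1764] [ 0.4303 -0.2099  0.0353] [ 0.4815 -0.1584  0.045 ] perp [-0.0244  0.0197]
0.055 0.083 116 [ 0.4501 -0.2293] [0.0681 0.9977] 1.5026108052530782 ends [ 0.4467 -0.279 ] [ 0.4532 -0.1842] [ 0.4444 -0.2789  0.0552] [ 0.4607 -0.1843  0.0824] perp [-0.0065  0.0027]
0.083 0.16 127 [ 0.4549 -0.1877] [0.1154 0.9933] 1.4551826675478092 ends [ 0.4526 -0.208 ] [ 0.457  -0.1702] [ 0.4504 -0.2078  0.0831] [ 0.4616 -0.1701  0.1463] perp [-0.0043  0.0029]
eye 128 [0.4124 0.1104 0.1631] [0.467  0.1169 0.216 ]
[[0.4358 0.1143 0.1631]
 [0.4286 0.1148 0.1659]
 [0.4361 0.1136 0.1677]
 [0
[... 2937 characters left out ...]
0.27 0.01
  0.01 0.  ]
 [0.28 0.16 0.22 0.22 0.22 0.22 0.08 0.01 0.01 0.2  0.17 0.17 0.17 0.2
  0.01 0.  ]
 [0.28 0.16 0.34 0.34 0.34 0.34 0.1  0.01 0.07 0.2  0.17 0.17 0.17 0.2
  0.   0.  ]
 [0.28 0.16 0.34 0.34 0.34 0.34 0.1  0.13 0.13 0.2  0.17 0.17 0.17 0.2
  0.   0.  ]
 [0.59 1.03 1.03 1.03 1.03 1.03 1.03 1.03 1.03 1.03 1.03 1.03 0.59 0.59
  0.   0.  ]
 [0.67 0.68 0.71 0.73 0.73 0.62 0.59 0.6  0.59 0.6  0.59 0.59 0.59 0.59
  0.   0.  ]
 [0.7  0.7  0.72 0.74 0.73 0.62 0.59 0.59 0.59 0.59 0.59 0.59 0.59 0.59
  0.   0.  ]
 [0.71 0.69 0.71 0.   0.71 0.63 0.59 0.6  0.59 0.59 0.59 0.59 0.59 0.59
  0.   0.  ]
 [0.59 0.   0.   0.   0.   0.59 0.59 0.59 0.59 0.59 0.59 0.59 0.59 0.59
  0.   0.  ]]
```

```bash
python3 - <<'E'
from h import *
np.set_printoptions(precision=4,suppress=True)
for n in ["side","top"]:
    c=dict(np.load('/tmp/%s.npz'%n))
    P,u,v=cloud(c)
    for y in np.arange(-.42,-.08,.02):
        s=P[(abs(P[:,1]-y)<.01)&(P[:,0]>.47)&(P[:,0]<.7)&(P[:,2]>.02)&(P[:,2]<.4)]
        lo=s[(s[:,2]<.215)]; hi=s[s[:,2]>.23]
        print(n,round(y,2),'min x low',np.sort(lo[:,0])[2:3],lo[:,2].max() if len(lo) else '', 'min x hi',np.sort(hi[:,0])[2:3])
E
```

```text
side -0.42 min x low [0.4702] 0.15157167960945572 min x hi []
side -0.4 min x low []  min x hi []
side -0.38 min x low [] 0.210305147243826 min x hi []
side -0.36 min x low [0.5164] 0.21217699268523443 min x hi [0.5742]
side -0.34 min x low [0.5176] 0.21276214308411245 min x hi [0.5725]
side -0.32 min x low [0.5197] 0.2128780784459984 min x hi [0.5703]
side -0.3 min x low [0.5218] 0.21265340019615805 min x hi [0.569]
side -0.28 min x low [0.5242] 0.2125023026374521 min x hi [0.5672]
side -0.26 min x low [0.5263] 0.213601984015132 min x hi [0.5652]
side -0.24 min x low [0.5283] 0.21279346235921787 min x hi [0.5639]
side -0.22 min x low [0.5305] 0.2144722893749627 min x hi [0.5618]
side -0.2 min x low [0.4718] 0.21466803650086655 min x hi [0.5604]
side -0.18 min x low [0.4712] 0.2149504942911249 min x hi [0.5603]
side -0.16 min x low [0.4704] 0.21287620602261034 min x hi []
side -0.14 min x low [0.5398] 0.21021251712289948 min x hi []
side -0.12 min x low [0.5911] 0.09576032428278616 min x hi []
side -0.1 min x low [0.5419] 0.09588367025879038 min x hi []
top -0.42 min x low [0.4712] 0
[... 332 characters left out ...]
0.3 min x low [0.5248] 0.21495620265337664 min x hi [0.5709]
top -0.28 min x low [0.5271] 0.2149092247464132 min x hi [0.5693]
top -0.26 min x low [0.529] 0.21480783958309332 min x hi [0.5676]
top -0.24 min x low [0.5311] 0.21428620643075694 min x hi [0.5661]
top -0.22 min x low [0.5333] 0.21477266440029172 min x hi [0.564]
top -0.2 min x low [0.4716] 0.2147570371797098 min x hi [0.5622]
top -0.18 min x low [0.4716] 0.21495728955794463 min x hi [0.5648]
top -0.16 min x low [0.4748] 0.21497884467706369 min x hi []
top -0.14 min x low [0.5418] 0.21185709412639428 min x hi []
top -0.12 min x low [0.5934] 0.10113463019314436 min x hi []
top -0.1 min x low [0.5447] 0.10242562003990745 min x hi []
```

```bash
python3 - <<'E'
from h import *
np.set_printoptions(precision=4,suppress=True)
import math
# weight pose: yaw & IK feasibility
def R(yaw,th,flip):
    # weight frame X=(cos yaw, sin yaw)
    X=np.array([math.cos(yaw),math.sin(yaw),0]);Y=np.array([-X[1],X[0],0]);Z=np.array([0,0,1.])
    z=X*math.sin(th)-Z*math.cos(th)
    x=Y*flip; y=np.cross(z,x); return np.stack([x,y,z],1)
from scipy.spatial.transform import Rotation as Ro
for th in [0,20,30,40,45]:
  for flip in (1,-1):
    for nm,g in [('pick',[.452,-.224,.066]),('hang',[.438,.075,.10]),('low',[.438,.03,.06])]:
        r=R(1.52 if nm=='pick' else 1.594,math.radians(th),flip); p=np.array(g)+.019*r[:,2]
        q=inverse_kinematics(p,Ro.from_matrix(r).as_quat())
        print(th,flip,nm,None if q is None else np.array(q))
E
```

```text
0 1 pick [-0.5971  0.4608  1.8935 -0.      0.7873  2.5953]
0 1 hang None
0 1 low None
0 -1 pick [-0.5971  0.4608  1.8935 -0.      0.7873 -0.5463]
0 -1 hang [ 0.0139  0.3384  1.9947 -0.      0.8085 -0.0093]
0 -1 low [-0.0892  0.4081  2.0396 -0.      0.694  -0.1124]
20 1 pick [-0.7848  0.556   1.7706  0.2933  1.0726  2.2333]
20 1 hang [-0.2664  0.3776  2.0155  0.4319  0.8995  2.5553]
20 1 low [-0.3633  0.4619  2.0296  0.4409  0.8366  2.4267]
20 -1 pick [-0.7848  0.556   1.7706  0.2933  1.0726 -0.9083]
20 -1 hang [-0.2664  0.3776  2.0155  0.4319  0.8995 -0.5863]
20 -1 low [-0.3633  0.4619  2.0296  0.4409  0.8366 -0.7149]
30 1 pick [-0.8558  0.6298  1.7032  0.377   1.2267  2.1324]
30 1 hang [-0.3876  0.4393  2.012   0.5762  0.9997  2.3377]
30 1 low [-0.4773  0.5283  2.0087  0.5665  0.9569  2.2271]
30 -1 pick [-0.8558  0.6298  1.7032  0.377   1.2267 -1.0092]
30 -1 hang [-0.3876  0.4393  2.012   0.5762  0.9997 -0.8039]
30 -1 low [-0.4773  0.5283  2.0087  0.5665  0.9569 -0.9145]
40 1 pick [-0.9126  0.7149  1.6345  0.4404  1.3789  2.0625]
40 1 hang [-0.4889  0.5233  1.9993  0.6743  1.1139  2.1695]
40 1 low [-0.5708  0.614   1.9784  0.6459  1.0865  2.0815]
40 -1 pick [-0.9126  0.7149  1.6345  0.4404  1.3789 -1.0791]
40 -1 hang [-0.4889  0.5233  1.9993  0.6743  1.1139 -0.9721]
40 -1 low [-0.5708  0.614   1.9784  0.6459  1.0865 -1.0601]
45 1 pick [-0.936   0.7606  1.6003  0.4676  1.4534  2.0361]
45 1 hang [-0.5316  0.5718  1.9897  0.7101  1.1731  2.1005]
45 1 low [-0.6099  0.6624  1.9603  0.6738  1.1521  2.0238]
45 -1 pick [-0.936   0.7606  1.6003  0.4676  1.4534 -1.1055]
45 -1 hang [-0.5316  0.5718  1.9897  0.7101  1.1731 -1.0411]
45 -1 low [-0.6099  0.6624  1.9603  0.6738  1.1521 -1.1178]
```

```bash
python3 - <<'E'
from h import *
from scipy.spatial.transform import Rotation as Ro
np.set_printoptions(precision=3,suppress=True)
p=np.array(current_position());r=Ro.from_quat(current_orientation()).as_matrix()
for n in ['wrist','top']:
    c=snap(n)
    P,u,v=cloud(c)
    L=(P-p)@r
    m=(L[:,2]>-.35)&(L[:,2]<.03)&(abs(L[:,0])<.2)&(abs(L[:,1])<.12)
    L=L[m]
    for z0 in np.arange(-.35,.03,.03):
        s=L[(L[:,2]>=z0)&(L[:,2]<z0+.03)]
        if len(s)>3: print(n,round(z0,2),len(s),s.min(0),s.max(0))
E
```

```text
wrist -0.14 8155 [-0.051 -0.026 -0.117] [ 0.054 -0.021 -0.11 ]
wrist -0.11 36345 [-0.074 -0.035 -0.11 ] [ 0.077  0.01  -0.08 ]
wrist -0.08 3482 [-0.075 -0.032 -0.08 ] [ 0.058  0.013 -0.05 ]
wrist -0.05 2891 [-0.055 -0.013 -0.05 ] [ 0.056  0.01  -0.02 ]
wrist -0.02 1240 [-0.052 -0.012 -0.02 ] [0.054 0.01  0.002]
top -0.35 86 [-0.042 -0.064 -0.35 ] [ 0.004  0.038 -0.323]
top -0.32 29 [-0.038 -0.005 -0.319] [-0.033  0.018 -0.292]
top -0.29 13 [-0.037 -0.038 -0.288] [ 0.002  0.022 -0.262]
top -0.26 59 [-0.022 -0.038 -0.259] [ 0.022 -0.03  -0.23 ]
top -0.23 120 [-0.031 -0.04  -0.23 ] [ 0.029  0.03  -0.2  ]
top -0.2 101 [-0.042 -0.038 -0.2  ] [ 0.018 -0.012 -0.17 ]
top -0.17 58 [-0.041 -0.035 -0.17 ] [ 0.019 -0.005 -0.141]
top -0.14 539 [-0.09  -0.034 -0.139] [ 0.089  0.005 -0.11 ]
top -0.11 298 [-0.087 -0.035 -0.11 ] [ 0.086  0.007 -0.081]
top -0.08 4 [ 0.043 -0.011 -0.064] [ 0.05  -0.009 -0.057]
top -0.05 5 [ 0.044 -0.012 -0.045] [ 0.051 -0.    -0.026]
top -0.02 27 [ 0.043 -0.12  -0.02 ] [0.2   0.007 0.003]
```

```bash
python3 - <<'E'
from h import *
np.set_printoptions(precision=3,suppress=True)
for n in ["side","top"]:
    c=dict(np.load('/tmp/%s.npz'%n))
    P,u,v=cloud(c)
    m=(P[:,1]<-.34)&(P[:,1]>-.75)&(P[:,0]>.3)&(P[:,0]<.56)&(P[:,2]>.03)&(P[:,2]<.6)
    g=P[m]
    print(n)
    xs=np.arange(.3,.56,.03)
    print('y\\x',xs)
    for y in np.arange(-.74,-.34,.04):
        row=[]
        for x in xs:
            s=g[(g[:,1]>=y)&(g[:,1]<y+.04)&(g[:,0]>=x)&(g[:,0]<x+.03)]
            row.append(s[:,2].max() if len(s) else 0)
        print(round(y,2),np.array(row))
c=dict(np.load('/tmp/side.npz'))
P,u,v=cloud(c)
e=P[(P[:,0]>.40)&(P[:,0]<.48)&(P[:,1]>.095)&(P[:,1]<.13)&(P[:,2]>.15)&(P[:,2]<.22)]
from scipy.optimize import least_squares
f=least_squares(lambda q:np.hypot(e[:,0]-q[0],e[:,2]-q[1])-.025,[.44,.19],loss='soft_l1',f_scale=.002)
print(len(e),f.x,'bottom wire',f.x[1]-.025,np.std(f.fun))
c=dict(np.load('/tmp/top.npz'))
P,u,v=cloud(c)
e=P[(P[:,0]>.40)&(P[:,0]<.48)&(P[:,1]>.095)&(P[:,1]<.13)&(P[:,2]>.15)&(P[:,2]<.22)]
f=least_squares(lambda q:np.hypot(e[:,0]-q[0],e[:,2]-q[1])-.025,[.44,.19],loss='soft_l1',f_scale=.002)
print(len(e),f.x,'bottom wire',f.x[1]-.025,np.std(f.fun))
E
```

```text
side
y\x [0.3  0.33 0.36 0.39 0.42 0.45 0.48 0.51 0.54]
-0.74 [0.    0.224 0.407 0.    0.    0.    0.    0.    0.   ]
-0.7 [0.    0.222 0.431 0.    0.    0.    0.    0.    0.   ]
-0.66 [0.    0.    0.436 0.385 0.384 0.384 0.384 0.383 0.383]
-0.62 [0.    0.    0.449 0.385 0.449 0.447 0.444 0.442 0.443]
-0.58 [0.    0.    0.454 0.454 0.453 0.45  0.448 0.446 0.443]
-0.54 [0.    0.049 0.051 0.273 0.274 0.273 0.273 0.273 0.273]
-0.5 [0.    0.    0.049 0.052 0.268 0.272 0.271 0.27  0.27 ]
-0.46 [0.    0.    0.    0.    0.153 0.153 0.153 0.153 0.   ]
-0.42 [0.    0.    0.    0.    0.    0.    0.081 0.124 0.   ]
-0.38 [0.    0.    0.    0.    0.    0.    0.    0.212 0.213]
top
y\x [0.3  0.33 0.36 0.39 0.42 0.45 0.48 0.51 0.54]
-0.74 [0.    0.225 0.232 0.    0.387 0.    0.    0.    0.   ]
-0.7 [0.    0.216 0.513 0.519 0.521 0.521 0.52  0.542 0.548]
-0.66 [0.    0.    0.    0.522 0.521 0.521 0.522 0.521 0.555]
-0.62 [0.    0.    0.    0.522 0.522 0.522 0.52  0.52  0.522]
-0.58 [0.    0.    0.345 0.522 0.519 0.519 0.519 0.518 0.519]
-0.54 [0.    0.048 0.058 0.278 0.28  0.277 0.278 0.278 0.28 ]
-0.5 [0.    0.    0.052 0.055 0.158 0.161 0.275 0.278 0.276]
-0.46 [0.    0.    0.    0.    0.158 0.162 0.159 0.159 0.161]
-0.42 [0.    0.036 0.031 0.031 0.031 0.    0.    0.    0.053]
-0.38 [0.    0.033 0.    0.    0.035 0.    0.    0.217 0.218]
128 [0.44  0.192] bottom wire 0.16710481936718158 0.001649861698626565
46 [0.441 0.193] bottom wire 0.1682746671077665 0.0022876959317809165
```

```bash
cat >> h.py <<'E'
from scipy.spatial.transform import Rotation as Ro
import math
def rot(yaw,th,flip=-1):
    X=np.array([math.cos(yaw),math.sin(yaw),0]);Y=np.array([-X[1],X[0],0]);Z=np.array([0,0,1.])
    z=X*math.sin(th)-Z*math.cos(th); x=Y*flip; y=np.cross(z,x); return np.stack([x,y,z],1)
def rep(s=''):
    print(s,'t %.2f'%current_clock(),'p',np.round(current_position(),4),'F',np.round(current_force(),2),'M',np.round(current_torque(),3),'gap %.4f'%current_finger_gap())
TH=math.radians(36)
E
cat > s1.py <<'E'
from h import *
np.set_printoptions(precision=3,suppress=True)
yaw=1.50; r=rot(yaw,TH); q=Ro.from_matrix(r).as_quat()
g=np.array([.4258,-.221,.066]); tcp=g+.019*r[:,2]
pre=tcp-.14*r[:,2]
A=np.array([.30,-.32,.30])
for p in (A,pre,tcp): print(p,inverse_kinematics(p,q))
move_ptp(A,q); rep('A')
servo_line(pre,rate=.2); rep('pre')
c=snap('wrist','w1'); snap('top','t1'); snap('side','s1')
np.savez('/tmp/w1.npz',**c)
E
python3 s1.py
```

```text
[ 0.3  -0.32  0.3 ] [-1.202  0.374  1.475  0.265  1.865 -1.129]
[ 0.421 -0.292  0.164] [-1.01   0.567  1.514  0.354  1.59  -1.03 ]
[ 0.427 -0.21   0.051] [-0.928  0.659  1.718  0.412  1.291 -1.08 ]
A t 3.37 p [ 0.3   -0.321  0.3  ] F [-0.76 -0.24 -0.57] M [-0.284 -0.063 -0.012] gap 0.0880
pre t 4.43 p [ 0.42  -0.292  0.165] F [ 1.08  0.42 -0.17] M [-0.279 -0.075  0.036] gap 0.0878
```

View pics/w1.png

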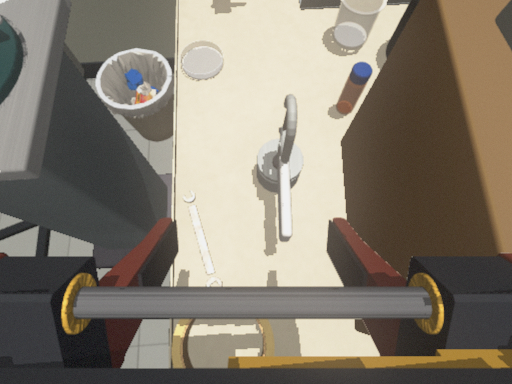

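View pics/s1.png

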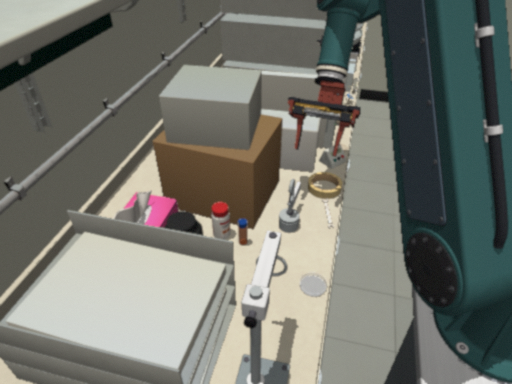

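View pics/t1.png

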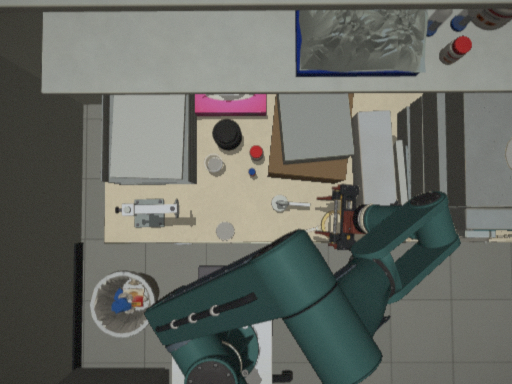

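```bash
python3 - <<'E'
from h import *
np.set_printoptions(precision=4,suppress=True)
c=dict(np.load('/tmp/w1.npz'));P,u,v=cloud(c)
t=P[(P[:,2]>.055)&(P[:,2]<.085)&(P[:,0]>.43)&(P[:,0]<.48)&(P[:,1]>-.29)&(P[:,1]<-.2)]
mm=t.mean(0);w,V=np.linalg.eigh(np.cov((t[:,:2]-mm[:2]).T));d=V[:,1]*np.sign(V[1,1]);s=(t[:,:2]-mm[:2])@d
print('tab',len(t),mm,math.atan2(d[1],d[0]),'ends',mm[:2]+d*s.min(),mm[:2]+d*s.max(),np.percentile((t[:,:2]-mm[:2])@[-d[1],d[0]],[2,98]),'z',np.percentile(t[:,2],[50,95]))
h=P[(P[:,2]>.1)&(P[:,2]<.17)&(P[:,0]>.43)&(P[:,0]<.48)&(P[:,1]>-.23)&(P[:,1]<-.15)]
print('hook',len(h),h.min(0),h.max(0),h.mean(0))
k=P[(P[:,2]>.03)&(P[:,2]<.045)&(P[:,0]>.42)&(P[:,0]<.49)&(P[:,1]>-.22)&(P[:,1]<-.15)]
print('disc',k.min(0),k.max(0))
for y in np.arange(-.34,-.16,.02):
    b=P[(abs(P[:,1]-y)<.01)&(P[:,0]>.49)&(P[:,0]<.6)&(P[:,2]>.03)&(P[:,2]<.22)]
    print(round(y,2),np.sort(b[:,0])[3:4],len(b))
E
```

```text
tab 1016 [ 0.454  -0.2452  0.0757] 1.5067756455022046 ends [ 0.4519 -0.2791] [ 0.4569 -0.2005] [-0.0057  0.0041] z [0.0778 0.0794]
hook 647 [ 0.4536 -0.2117  0.1   ] [ 0.4629 -0.1755  0.1463] [ 0.4577 -0.1997  0.1326]
disc [ 0.4337 -0.2115  0.03  ] [ 0.4847 -0.1601  0.0449]
-0.34 [] 0
-0.32 [0.5241] 1180
-0.3 [0.5248] 4992
-0.28 [0.5269] 5183
-0.26 [0.5291] 5103
-0.24 [0.5313] 4887
-0.22 [0.5334] 4707
-0.2 [0.5355] 4575
-0.18 [0.5377] 3854
```

```bash
cat > s2.py <<'E'
from h import *
np.set_printoptions(precision=3,suppress=True)
r=rot(1.50,TH); g=np.array([.4262,-.221,.066]); tcp=g+.019*r[:,2]
print('hit',servo_line(tcp,rate=.1,contact_N=6)); rep('at tab')
c=snap('wrist','w2')
E
python3 s2.py
```

```text
hit False
at tab t 6.13 p [ 0.427 -0.21   0.051] F [-0.72 -0.08  0.02] M [-0.237 -0.076  0.002] gap 0.0875
```

View pics/w2.png

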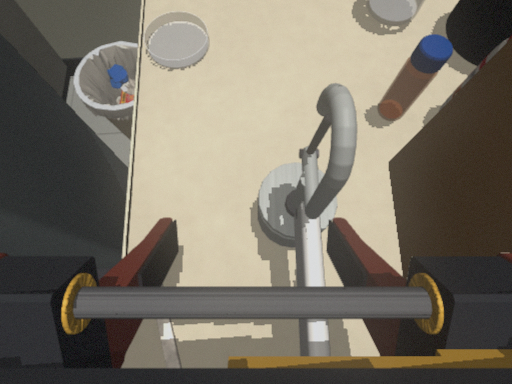

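```bash
cat > s3.py <<'E'
from h import *
for o in (.065,.05,.035,.022):
    move_gripper(o); rep(o)
snap('wrist','w3a')
move_gripper(0.0); rep('closed')
c=snap('wrist','w3b'); np.savez('/tmp/w3.npz',**c)
c=snap('side','s3'); np.savez('/tmp/s3.npz',**c)
E
python3 s3.py; python3 -c "
import cv2,numpy as np
a=cv2.imread('pics/w3a.png');b=cv2.imread('pics/w3b.png');cv2.imwrite('pics/w3ab.png',cv2.resize(np.hstack([a,b]),(800,300)))"
```

```text
0.065 t 6.75 p [ 0.4275 -0.2103  0.0507] F [ 1.53 -1.09  1.3 ] M [-0.288 -0.37  -0.272] gap 0.0651
0.05 t 7.22 p [ 0.4269 -0.2099  0.0506] F [ 1.11 -1.02  0.91] M [-0.436 -0.214 -0.206] gap 0.0500
0.035 t 7.68 p [ 0.4267 -0.2099  0.0505] F [ 0.05 -1.87 -0.17] M [-0.502 -0.103 -0.109] gap 0.0349
0.022 t 8.12 p [ 0.4272 -0.2096  0.0509] F [ 1.46 -0.55  3.02] M [ 0.093 -0.472 -0.285] gap 0.0219
closed t 8.53 p [ 0.4264 -0.2098  0.0504] F [ 0.21 -0.42  0.15] M [-0.37  -0.089 -0.052] gap 0.0099
```

View pics/w3ab.png

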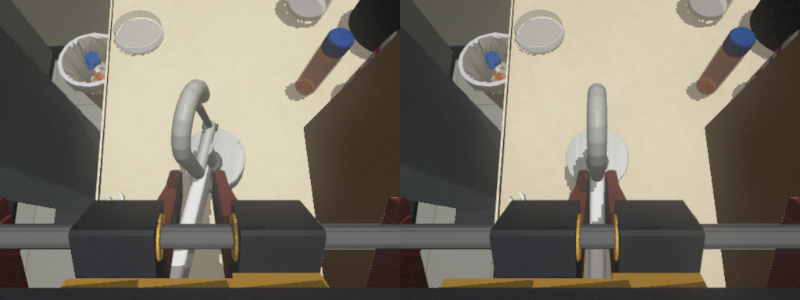

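View pics/s3.png

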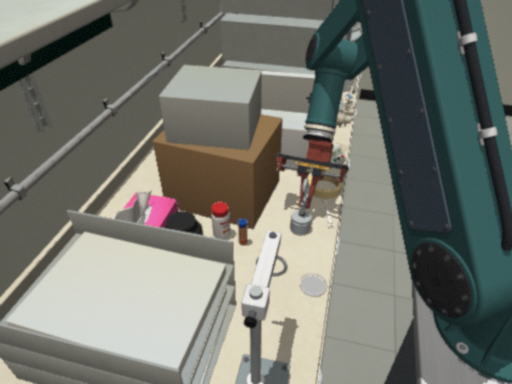

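```bash
cat > s4.py <<'E'
from h import *
np.set_printoptions(precision=4,suppress=True)
p0=np.array(current_position())
servo_line(p0+[0,0,.02],rate=.08); sleep(.3); rep('lift')
fs=[]
for i in range(8): sleep(.05); fs.append(np.r_[current_force(),current_torque()])
print(np.mean(fs,0),np.std(fs,0))
c=snap('wrist','w4'); np.savez('/tmp/w4.npz',**c)
c=snap('side','s4'); np.savez('/tmp/s4.npz',**c)
def tool(n,c):
    P,u,v=cloud(c)
    return P,u,v
p=np.array(current_position());r=Ro.from_quat(current_orientation()).as_matrix()
for n,pp in (('w3',p0),('w4',p)):
    c=dict(np.load('/tmp/%s.npz'%n));P,u,v=cloud(c); L=(P-pp)@r
    # weight frame estimate axes
    Wx=np.array([math.cos(1.5),math.sin(1.5),0]);
    D=P-pp; s=D@Wx; z=D[:,2]; yv=D@np.array([-Wx[1],Wx[0],0])
    m=(s>-.02)&(s<.08)&(abs(yv)<.02)&(z>.05)&(z<.12)
    print(n,'hook s',np.percentile(s[m],[1,50,99]),'z',np.percentile(z[m],[1,50,99]),'y',np.percentile(yv[m],[2,50,98]),m.sum())
    m=(s>-.02)&(s<.09)&(abs(yv)<.04)&(z>-.02)&(z<-.005)
    print('disc s',np.percentile(s[m],[1,50,99]),'z',np.percentile(z[m],[1,50,99]),'y',np.percentile(yv[m],[2,50,98]),m.sum())
a=cv2.imread('pics/w3b.png');b=cv2.imread('pics/w4.png');cv2.imwrite('pics/w34.png',cv2.resize(np.hstack([a,b]),(800,300)))
E
python3 s4.py
```

```text
lift t 9.32 p [ 0.4263 -0.2097  0.0702] F [ 0.33 -0.11 -4.43] M [-0.749  0.003 -0.035] gap 0.0097
[ 0.0769  0.218  -3.2878 -0.756  -0.0425  0.0086] [0.3564 0.3409 0.5693 0.0233 0.0274 0.0189]
w3 hook s [-0.0092  0.0021  0.0236] z [0.055  0.0924 0.0965] y [-0.0041 -0.0004  0.0033] 2860
disc s [0.0071 0.0255 0.0452] z [-0.0112 -0.0088 -0.0063] y [-0.0245 -0.008   0.0234] 2462
w4 hook s [-0.0092  0.002   0.0237] z [0.0556 0.0924 0.0965] y [-0.0041 -0.0003  0.0033] 2854
disc s [0.007  0.0255 0.0453] z [-0.0113 -0.0088 -0.0063] y [-0.0246 -0.0079  0.0233] 2465
```

View pics/w34.png

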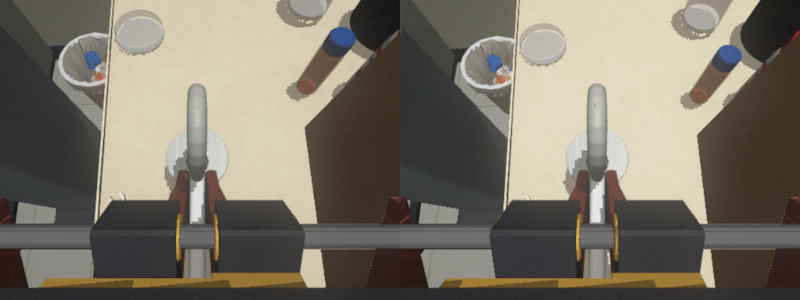

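```bash
cat > meas.py <<'E'
from h import *
from scipy.optimize import least_squares
np.set_printoptions(precision=4,suppress=True)
p=np.array(current_position())
Wx=np.array([math.cos(1.5),math.sin(1.5),0]);Wy=np.array([-Wx[1],Wx[0],0])
for n in ('w4','s4'):
    c=dict(np.load('/tmp/%s.npz'%n));P,u,v=cloud(c); D=P-p; s=D@Wx;y=D@Wy;z=D[:,2]
    # disc edge: raster top-face points, boundary via convex hull
    m=(s>-.03)&(s<.09)&(abs(y)<.04)&(z>-.016)&(z<-.004)
    pts=np.stack([s[m],y[m]],1).astype(np.float32); hull=cv2.convexHull(pts)[:,0]
    f=least_squares(lambda q:np.hypot(hull[:,0]-q[0],hull[:,1]-q[1])-.026,[.02,0],loss='soft_l1',f_scale=.001)
    print(n,'disc centre s,y',f.x,'origin s',f.x[0]-.005,'res',np.std(f.fun),'z top',np.median(z[m]), 'hull s',hull[:,0].min(),hull[:,0].max())
    m=(s>-.03)&(s<.06)&(abs(y)<.012)&(z>.055)&(z<.12)
    S,Z,Yv=s[m],z[m],y[m]
    for z0 in np.arange(.055,.1,.006):
        k=(Z>=z0)&(Z<z0+.006)
        if k.sum()>3: print('  z',round(z0,3),k.sum(),'s',S[k].min(),S[k].max(),'y',Yv[k].min(),Yv[k].max())
    im=c['image'].copy()
    for o,col in ((.0125,(0,0,255)),(.019,(0,255,0))):
        for (x,zz) in [(0,146),(16,120),(20,130),(-20,110),(31,40),(-21,40),(-88,79),(-88,49)]:
            X=p+Wx*(o+x/1000)+np.array([0,0,(zz-50)/1000]); a=w2p(c,X); cv2.circle(im,(int(round(a[0])),int(round(a[1]))),1,col,-1)
    if n=='s4': im=cv2.resize(im[150:260,230:370],None,fx=5,fy=5,interpolation=cv2.INTER_CUBIC)
    cv2.imwrite('pics/ov_%s.png'%n,im)
E
python3 meas.py
```

```text
w4 disc centre s,y [ 0.0234 -0.0006] origin s 0.018435144446385977 res 0.00020984395873334554 z top -0.008800033063365874 hull s 0.0045694485 0.047308184
  z 0.055 89 s -0.029906719676752607 -0.005055472543441231 y -0.00792813169577461 0.0069470240828154025
  z 0.061 42 s -0.008747936039056308 -0.0061601619673249015 y -0.004064683198937697 0.003095933054848431
  z 0.067 52 s -0.009327914840414318 -0.005667673633761878 y -0.00431474424767637 0.003346005228580418
  z 0.073 101 s -0.00968628748131584 -0.006326049408893015 y -0.004113311298988861 0.0034466681516284884
  z 0.079 267 s -0.025748618296249803 -0.004244994217400656 y -0.006999937628503088 0.003595323871240074
  z 0.085 921 s -0.029908439691207083 0.025616045170159033 y -0.011945045619556262 0.011939291916433274
  z 0.091 2384 s -0.029992651542914483 0.023641476170104033 y -0.011996264629605471 0.011935449264048758
  z 0.097 20 s -0.029922821356865022 0.009885238038242554 y -0.011983234574147244 0.011551508152787701
s4 disc centre s,y [0.0255 0.0033] origin s 0.020499181331775102 res 0.0009138280341067723 z top -0.008770373784118768 hull s -0.0010159016 0.051265836
  z 0.055 13 s -0.02809654602823846 0.028185537957940574 y -0.010962996064494804 0.011340504354525988
  z 0.061 8 s -0.003717689902938095 0.027138652256691376 y 0.0026290202987329027 0.005989824206589398
  z 0.067 5 s -0.004096051486996156 0.024188421289231328 y 0.002074391732772044 0.0057094939548585
  z 0.073 8 s -0.0059231139988810315 0.029856929930012172 y 7.498126517068137e-05 0.006602767639438134
  z 0.079 14 s -0.027650284065970625 0.030999711735506186 y -0.011287503863128816 0.006357935705197108
  z 0.085 23 s -0.029692637956085906 0.02975005460474993 y -0.011708201529239235 0.010789554255425172
  z 0.091 30 s -0.029652062993390522 0.028436653170708617 y -0.01198399330780008 0.009857375000741074
```

View pics/ov_w4.png

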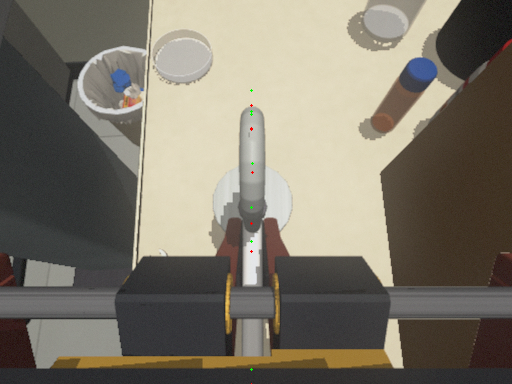

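View pics/ov_s4.png

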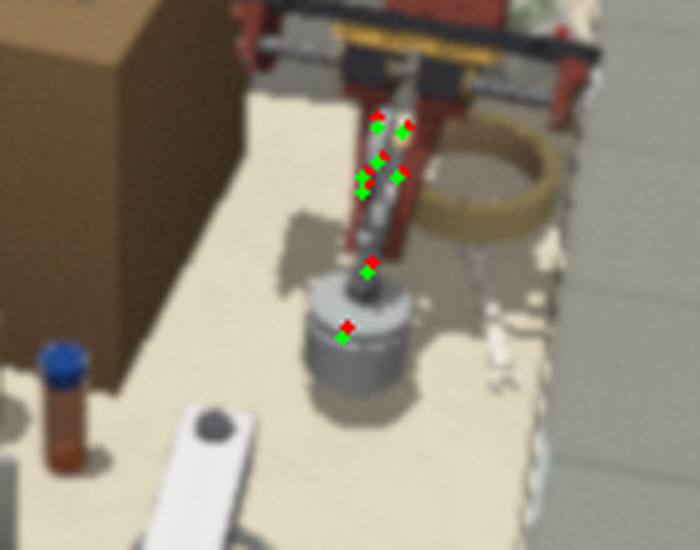

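```bash
cat > meas2.py <<'E'
from h import *
np.set_printoptions(precision=4,suppress=True)
import sys
n=sys.argv[1]; c=dict(np.load('/tmp/%s.npz'%n))
p=np.array(current_position())
if n=='w3': p=p-[0,0,.02]
yaw=float(sys.argv[2]) if len(sys.argv)>2 else 1.5
Wx=np.array([math.cos(yaw),math.sin(yaw),0]);Wy=np.array([-Wx[1],Wx[0],0])
P,u,v=cloud(c); D=P-p; s=D@Wx;y=D@Wy;z=D[:,2]
m=(s>-.02)&(s<.06)&(abs(y)<.028)&(abs(y)>.006)&(z>-.018)&(z<-.001)
A=np.stack([s[m],y[m],np.ones(m.sum())],1)
k=np.ones(len(A),bool)
for i in range(5):
    f=np.linalg.lstsq(A[k],z[m][k],rcond=None)[0]; res=z[m]-A@f; k=abs(res)<.0015
print('disc plane',f,'tilt deg s,y',np.degrees(np.arctan(f[:2])),k.sum(),'z at .0234',f[0]*.0234+f[2])
m=(s>-.012)&(s<.03)&(abs(y)<.006)&(z>.05)&(z<.11)
S,Z=s[m],z[m]
b=np.arange(-.012,.03,.003)
print([(round(a,3),round(Z[(S>=a)&(S<a+.003)].max(),4)) for a in b if ((S>=a)&(S<a+.003)).any()])
E
python3 meas2.py w4; python3 meas2.py w3
```

```text
disc plane [ 0.0934  0.0001 -0.0112] tilt deg s,y [5.3334 0.0069] 2399 z at .0234 -0.009011069043797065
[(np.float64(-0.012), np.float64(0.0815)), (np.float64(-0.009), np.float64(0.0895)), (np.float64(-0.006), np.float64(0.0927)), (np.float64(-0.003), np.float64(0.0941)), (np.float64(-0.0), np.float64(0.0957)), (np.float64(0.003), np.float64(0.0967)), (np.float64(0.006), np.float64(0.0974)), (np.float64(0.009), np.float64(0.0973)), (np.float64(0.012), np.float64(0.0967)), (np.float64(0.015), np.float64(0.0963)), (np.float64(0.018), np.float64(0.0951)), (np.float64(0.021), np.float64(0.0929)), (np.float64(0.024), np.float64(0.0905))]
disc plane [ 0.0913  0.0014 -0.0111] tilt deg s,y [5.2163 0.0793] 2415 z at .0234 -0.008946542100382123
[(np.float64(-0.012), np.float64(0.0817)), (np.float64(-0.009), np.float64(0.0886)), (np.float64(-0.006), np.float64(0.0922)), (np.float64(-0.003), np.float64(0.0941)), (np.float64(-0.0), np.float64(0.0958)), (np.float64(0.003), np.float64(0.0967)), (np.float64(0.006), np.float64(0.0972)), (np.float64(0.009), np.float64(0.0972)), (np.float64(0.012), np.float64(0.0968)), (np.float64(0.015), np.float64(0.0961)), (np.float64(0.018), np.float64(0.0951)), (np.float64(0.021), np.float64(0.0932)), (np.float64(0.024), np.float64(0.091))]
```

```bash
python3 - <<'E'
from h import *
np.set_printoptions(precision=4,suppress=True)
for n in ["side","top"]:
    c=dict(np.load('/tmp/%s.npz'%n)); P,u,v=cloud(c)
    print(n)
    for y in np.arange(-.06,.2,.015):
        s=P[(abs(P[:,1]-y)<.0075)&(P[:,0]>.47)&(P[:,0]<.62)&(P[:,2]>.03)]
        print(round(y,3),[ (round(x,2), round(s[abs(s[:,0]-x)<.01][:,2].max(),3)) for x in np.arange(.48,.62,.02) if (abs(s[:,0]-x)<.01).any()], np.sort(s[:,0])[2:3])
E
```

```text
side
-0.06 [] []
-0.045 [] []
-0.03 [] []
-0.015 [] []
0.0 [] []
0.015 [] []
0.03 [] []
0.045 [] []
0.06 [] []
0.075 [(np.float64(0.52), np.float64(0.196)), (np.float64(0.54), np.float64(0.195)), (np.float64(0.56), np.float64(0.196)), (np.float64(0.58), np.float64(0.196)), (np.float64(0.6), np.float64(0.197)), (np.float64(0.62), np.float64(0.195))] [0.5179]
0.09 [(np.float64(0.52), np.float64(0.197)), (np.float64(0.54), np.float64(0.196)), (np.float64(0.56), np.float64(0.195)), (np.float64(0.58), np.float64(0.196)), (np.float64(0.6), np.float64(0.197)), (np.float64(0.62), np.float64(0.196))] [0.518]
0.105 [(np.float64(0.52), np.float64(0.159)), (np.float64(0.54), np.float64(0.159)), (np.float64(0.56), np.float64(0.159)), (np.float64(0.58), np.float64(0.16)), (np.float64(0.6), np.float64(0.16)), (np.float64(0.62), np.float64(0.161))] [0.5182]
0.12 [(np.float64(0.52), np.float64(0.159)), (np.float64(0.54), np.float64(0.161)), (np.float64(0.56), np.float64(0.16)), (np.float64(0.58), np.float64(0.16)), (np.float64(0.6), np.float64(0.16)), (np.float64(0.62), np.float64(0.161))] [0.5181]
0
[... 3344 characters left out ...]
 (np.float64(0.54), np.float64(0.164)), (np.float64(0.56), np.float64(0.167)), (np.float64(0.58), np.float64(0.163)), (np.float64(0.6), np.float64(0.162)), (np.float64(0.62), np.float64(0.161))] [0.5208]
0.18 [(np.float64(0.52), np.float64(0.144)), (np.float64(0.54), np.float64(0.163)), (np.float64(0.56), np.float64(0.165)), (np.float64(0.58), np.float64(0.165)), (np.float64(0.6), np.float64(0.164)), (np.float64(0.62), np.float64(0.164))] [0.5211]
0.195 [(np.float64(0.52), np.float64(0.139)), (np.float64(0.54), np.float64(0.165)), (np.float64(0.56), np.float64(0.163)), (np.float64(0.58), np.float64(0.162)), (np.float64(0.6), np.float64(0.164)), (np.float64(0.62), np.float64(0.161))] [0.5211]
```

```bash
cat >> h.py <<'E'
YAW=1.262; TH2=math.radians(30.7); E0=np.array([.4402,.1130,.1675])
R2=rot(YAW,TH2); Q2=Ro.from_matrix(R2).as_quat()
XW=np.array([math.cos(YAW),math.sin(YAW),0]); YW=np.array([-XW[1],XW[0],0])
OFF=-.0175*XW+.0005*YW+np.array([0,0,.0511])   # TCP - weight origin
def tcp_for(x,z,E=E0):  # eye wire centre at weight coords x,z (m)
    return E-XW*x-np.array([0,0,z])+OFF
def favg(n=8,dt=.03):
    f=[]
    for i in range(n): f.append(np.r_[current_force(),current_torque()]); sleep(dt)
    return np.mean(f,0)
E
cat > s5.py <<'E'
from h import *
np.set_printoptions(precision=4,suppress=True)
p=np.array(current_position()); 
q0=current_orientation()
servo_line([p[0],p[1],.115],rate=.12)
pre=tcp_for(.050,.110)
mid=np.array([.418,-.08,.115])
print(pre,inverse_kinematics(pre,Q2),inverse_kinematics(tcp_for(0,.135),Q2))
servo_line(mid,Q2,rate=.15); rep('mid')
servo_line(pre,Q2,rate=.12); sleep(.2); rep('pre')
print(favg())
c=snap('wrist','w5'); np.savez('/tmp/w5.npz',**c)
c=snap('side','s5'); np.savez('/tmp/s5.npz',**c)
c=snap('top','t5'); np.savez('/tmp/t5.npz',**c)
E
python3 s5.py
```

```text
[0.4192 0.0488 0.1086] [-0.5426  0.3264  2.1412  0.6683  0.9297 -0.7114] [-0.4125  0.3834  2.1615  0.767   0.8209 -0.7017]
mid t 11.37 p [ 0.4187 -0.0812  0.1149] F [ 0.21 -0.76 -4.24] M [-0.691  0.173  0.009] gap 0.0098
pre t 12.79 p [0.4195 0.0482 0.1086] F [ 0.19  0.29 -3.67] M [-0.589  0.121  0.028] gap 0.0097
[-0.0582  0.0903 -3.6965 -0.649   0.121   0.0108]
```

View pics/w5.png

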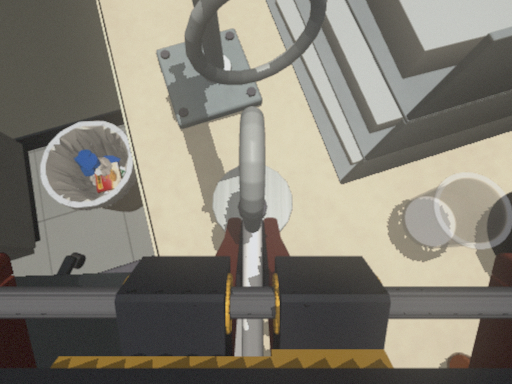

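View pics/s5.png

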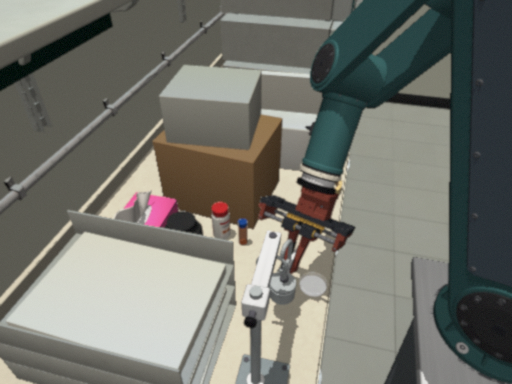

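View pics/t5.png

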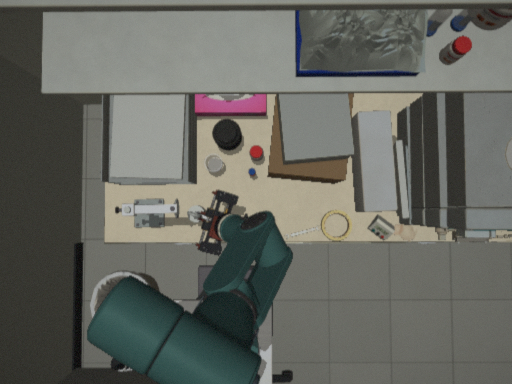

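```bash
cat > meas3.py <<'E'
from h import *
from scipy.optimize import least_squares
np.set_printoptions(precision=4,suppress=True)
import sys
n=sys.argv[1]; c=dict(np.load('/tmp/%s.npz'%n)); p=np.array(current_position())
P,u,v=cloud(c)
ax=np.array([math.cos(1.594),math.sin(1.594),0]); hx=np.array([ax[1],-ax[0],0])
D=P-np.array([.4402,.113,.1925]); a=D@ax;h=D@hx;z=D[:,2];rr=np.hypot(h,z)
m=(abs(a)<.012)&(rr<.034)&(rr>.016)
a,h,z=a[m],h[m],z[m]
def fun(q): return np.hypot(np.hypot(h-q[1],z-q[2])-.025,a-q[0])-.003
f=least_squares(fun,[0,0,0],loss='soft_l1',f_scale=.001)
ctr=np.array([.4402,.113,.1925])+ax*f.x[0]+hx*f.x[1]+np.array([0,0,f.x[2]])
print('ring',m.sum(),'centre',ctr,'lowest wire z',ctr[2]-.025,'res',np.median(abs(f.fun)))
D=P-p; s=D@XW;y=D@YW;z=D[:,2]
m=(s>-.02)&(s<.06)&(abs(y)<.028)&(abs(y)>.006)&(z>-.02)&(z<-.002)
A=np.stack([s[m],y[m],np.ones(m.sum())],1); k=np.ones(len(A),bool)
for i in range(5):
    g=np.linalg.lstsq(A[k],z[m][k],rcond=None)[0]; k=abs(z[m]-A@g)<.0015
pts=A[k][:,:2].astype(np.float32); hull=cv2.convexHull(pts)[:,0]
fd=least_squares(lambda q:np.hypot(hull[:,0]-q[0],hull[:,1]-q[1])-.026,[.02,0],loss='soft_l1',f_scale=.001)
dz=g[0]*fd.x[0]+g[2]
print('disc tilt deg',np.degrees(np.arctan(g[:2])),'centre s,y,z',fd.x,dz,'-> origin s,y,z',fd.x[0]-.005,fd.x[1],dz-.04,'expected .0175 -.0005 -.0511')
m=(s>-.012)&(s<.04)&(abs(y)<.007)&(z>.05)&(z<.11); S,Z=s[m],z[m]
print('hook top z',np.percentile(Z,99.5),'s at top',np.median(S[Z>np.percentile(Z,97)]),'expected .0949 .0175','y',np.percentile(y[m],[2,98]), 'smin',S[(Z<.085)].min())
E
python3 meas3.py w5
```

```text
ring 3649 centre [0.4421 0.1126 0.1897] lowest wire z 0.16466823912545447 res 0.0002819942614736854
disc tilt deg [ 0.0202 -0.1304] centre s,y,z [ 0.0225 -0.0008] -0.0111610605644481 -> origin s,y,z 0.01752414259110593 -0.0008221765413640582 -0.0511610605644481 expected .0175 -.0005 -.0511
hook top z 0.09555416139000071 s at top 0.01661678759951606 expected .0949 .0175 y [-0.0043  0.0031] smin -0.0025841884231629217
```

```bash
cat >> h.py <<'E'
E1=np.array([.4417,.1127,.1652])
def pf(tag,f,b):
    d=f-b; print(tag,'t %.2f'%current_clock(),'dF along X %.2f lat %.2f z %.2f'%(d[:3]@XW,d[:3]@YW,d[2]),'dM',np.round(d[3:],3),'gap %.4f'%current_finger_gap(),np.round(current_position(),4),flush=True)
E
cat > s6.py <<'E'
from h import *
servo_line(tcp_for(.026,.110,E1),Q2,rate=.06); sleep(.2)
b=favg(12); np.save('/tmp/base.npy',b); print('base',np.round(b,2))
for x in (.020,.017,.014,.011,.008,.006):
    hit=servo_line(tcp_for(x,.110,E1),Q2,rate=.03,contact_N=7)
    f=favg(5); pf('x %.3f hit %s'%(x,hit),f,b)
    if hit or np.linalg.norm((f-b)[:3])>8: break
c=snap('wrist','w6'); np.savez('/tmp/w6.npz',**c); snap('side','s6')
E
python3 s6.py
```

```text
base [-0.09  0.01 -3.76 -0.63  0.13  0.  ]
x 0.020 hit False t 14.88 dF along X -0.41 lat -0.03 z 0.24 dM [-0.013 -0.033 -0.028] gap 0.0096 [0.4298 0.0772 0.1063]
x 0.017 hit False t 15.30 dF along X -0.44 lat -0.40 z -0.46 dM [-0.044  0.002 -0.027] gap 0.0100 [0.4308 0.08   0.1063]
x 0.014 hit False t 15.72 dF along X -2.94 lat -1.32 z -0.70 dM [-0.391 -0.003 -0.146] gap 0.0101 [0.4319 0.0825 0.1062]
x 0.011 hit False t 16.13 dF along X -3.09 lat -2.07 z -1.37 dM [-0.532 -0.038 -0.249] gap 0.0100 [0.4328 0.0855 0.1062]
x 0.008 hit False t 16.55 dF along X -3.31 lat -1.61 z -2.52 dM [-0.673  0.018 -0.218] gap 0.0101 [0.4333 0.0885 0.1062]
x 0.006 hit False t 16.97 dF along X -3.03 lat -1.62 z -2.62 dM [-0.722  0.07  -0.158] gap 0.0099 [0.4339 0.0905 0.1062]
```

View pics/w6.png

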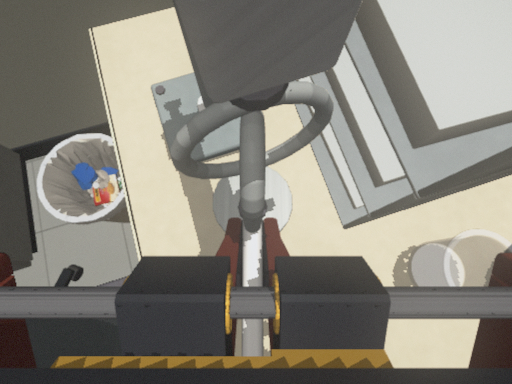

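```bash
cat > s7.py <<'E'
from h import *
b=np.load('/tmp/base.npy')
for x,z in ((.0045,.110),(.0045,.114),(.0045,.118),(.004,.122),(.003,.126),(.002,.1295)):
    hit=servo_line(tcp_for(x,z,E1),Q2,rate=.03,contact_N=7)
    f=favg(5); pf('x %.4f z %.4f hit %s'%(x,z,hit),f,b)
    if hit or np.linalg.norm((f-b)[:3])>9: break
c=snap('wrist','w7'); np.savez('/tmp/w7.npz',**c); snap('side','s7')
E
python3 s7.py
```

```text
x 0.0045 z 0.1100 hit False t 17.48 dF along X -3.17 lat -1.38 z -3.58 dM [-0.736  0.094 -0.125] gap 0.0098 [0.4345 0.0919 0.1063]
x 0.0045 z 0.1140 hit False t 17.93 dF along X -2.55 lat -1.19 z -3.65 dM [-0.624  0.105 -0.079] gap 0.0098 [0.4343 0.092  0.1022]
x 0.0045 z 0.1180 hit False t 18.38 dF along X -2.32 lat -1.01 z -2.89 dM [-0.526  0.11  -0.064] gap 0.0101 [0.4344 0.092  0.0983]
x 0.0040 z 0.1220 hit False t 18.83 dF along X -1.72 lat -0.67 z -2.56 dM [-0.45  0.08 -0.07] gap 0.0098 [0.4346 0.0925 0.0942]
x 0.0030 z 0.1260 hit False t 19.28 dF along X -0.94 lat 0.10 z -3.75 dM [-0.505  0.182  0.071] gap 0.0098 [0.4344 0.0936 0.0901]
x 0.0020 z 0.1295 hit False t 19.73 dF along X 0.12 lat -0.07 z -0.01 dM [-0.014 -0.024 -0.   ] gap 0.0099 [0.4355 0.0943 0.087 ]
```

View pics/w7.png

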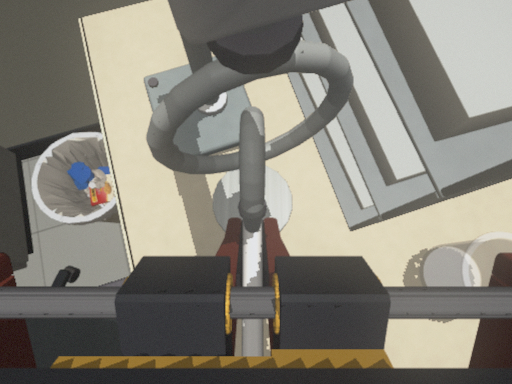

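```bash
python3 meas3.py w7; cat > s8.py <<'E'
from h import *
b=np.load('/tmp/base.npy')
servo_line(tcp_for(.0,.1305,E1),Q2,rate=.03,contact_N=5)
f=favg(8); pf('x0',f,b)
hit=servo_line(tcp_for(.0,.1420,E1),Q2,rate=.008,contact_N=3)
f=favg(8); pf('contact %s'%hit,f,b)
E
python3 s8.py
```

```text
ring 9493 centre [0.442  0.1126 0.1895] lowest wire z 0.16447224480953374 res 0.00025909046606939577
disc tilt deg [-0.0655 -0.0877] centre s,y,z [ 0.0226 -0.0009] -0.011050146738521305 -> origin s,y,z 0.01756710139604704 -0.0008901405960638788 -0.051050146738521304 expected .0175 -.0005 -.0511
hook top z 0.09542610698811302 s at top 0.016779300059240023 expected .0949 .0175 y [-0.0059  0.0059] smin -0.002474744339654845
x0 t 20.34 dF along X -0.03 lat 0.03 z 0.19 dM [-0.007 -0.001 -0.003] gap 0.0099 [0.4359 0.0962 0.0858]
contact True t 21.40 dF along X 0.00 lat -0.82 z 8.62 dM [ 0.882 -0.321 -0.065] gap 0.0099 [0.4358 0.0963 0.0803]
```

```bash
cat > s9.py <<'E'
from h import *
b=np.load('/tmp/base.npy')
f=favg(10); pf('start',f,b)
p=np.array(current_position()); z=p[2]
xy=tcp_for(0,.135,E1)[:2]
for i in range(12):
    F=(f-b)[2]
    if 10.6<=F<=11.6: break
    z+= -.0001 if F<9.8 else (-.00005 if F<10.6 else .00008)
    servo_line([xy[0],xy[1],z],Q2,rate=.005)
    f=favg(8,.03); pf('z %.5f'%z,f,b)
    if (f-b)[2]>14: z+=.0003
E
python3 s9.py
```

```text
start t 21.73 dF along X 0.42 lat -0.84 z 9.05 dM [ 0.984 -0.352 -0.087] gap 0.0097 [0.4358 0.0963 0.0803]
z 0.08023 t 22.28 dF along X 0.09 lat -0.25 z 8.90 dM [ 0.892 -0.284 -0.004] gap 0.0099 [0.4359 0.0963 0.0804]
z 0.08013 t 22.80 dF along X -0.25 lat 0.19 z 10.10 dM [ 1.006 -0.319  0.004] gap 0.0098 [0.436  0.0963 0.0803]
z 0.08008 t 23.32 dF along X -0.20 lat 0.24 z 10.37 dM [ 1.051 -0.312 -0.007] gap 0.0101 [0.436  0.0963 0.0803]
z 0.08003 t 23.83 dF along X -0.67 lat 0.19 z 10.75 dM [ 1.091 -0.327  0.036] gap 0.0101 [0.436  0.0964 0.0803]
```

```bash
cat > s10.py <<'E'
from h import *
b=np.load('/tmp/base.npy'); xy=tcp_for(0,.135,E1)[:2]
servo_line([xy[0],xy[1],.0800],Q2,rate=.005)
for i in range(5):
    f=favg(10,.03); pf('hold',f,b)
c=snap('wrist','w10'); np.savez('/tmp/w10.npz',**c); c=snap('side','s10')
cv2.imwrite('pics/s10z.png',cv2.resize(c['image'][220:320,230:350],None,fx=5,fy=5,interpolation=cv2.INTER_CUBIC))
E
python3 s10.py; python3 meas3.py w10
```

```text
hold t 24.42 dF along X -0.66 lat 0.46 z 10.89 dM [ 1.105 -0.331  0.034] gap 0.0101 [0.436  0.0964 0.0803]
hold t 24.75 dF along X -0.54 lat 0.24 z 10.79 dM [ 1.12  -0.326  0.023] gap 0.0100 [0.436  0.0964 0.0803]
hold t 25.08 dF along X -0.48 lat 0.05 z 11.01 dM [ 1.11  -0.323  0.05 ] gap 0.0098 [0.436  0.0964 0.0803]
hold t 25.42 dF along X -0.19 lat -0.05 z 10.96 dM [ 1.11  -0.337  0.036] gap 0.0097 [0.436  0.0964 0.0803]
hold t 25.75 dF along X -0.77 lat 0.28 z 10.78 dM [ 1.099 -0.323  0.032] gap 0.0098 [0.436  0.0964 0.0803]
ring 12073 centre [0.4417 0.1092 0.1943] lowest wire z 0.1692942442439963 res 0.0011324463375088478
disc tilt deg [ 0.1885 -0.0211] centre s,y,z [ 0.0225 -0.0008] -0.01099442522669679 -> origin s,y,z 0.017511661265533482 -0.0008148869644658317 -0.05099442522669679 expected .0175 -.0005 -.0511
hook top z 0.0953969749130218 s at top 0.016535607177076254 expected .0949 .0175 y [-0.0059  0.006 ] smin -0.002588904701708506
```

View pics/w10.png

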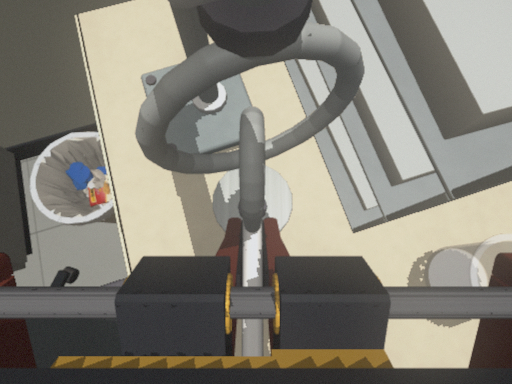

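View pics/s10z.png

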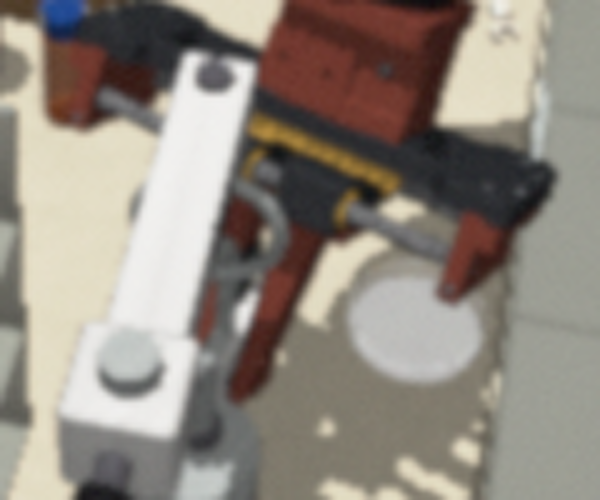

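```bash
cat > s11.py <<'E'
from h import *
b=np.load('/tmp/base.npy'); xy=tcp_for(0,.135,E1)[:2]; z=.0800
for i in range(6):
    z+=.0002; servo_line([xy[0],xy[1],z],Q2,rate=.005); f=favg(6,.03); F=(f-b)[2]
    pf('z %.4f'%z,f,b)
    if F<4.4: break
move_gripper(.014); sleep(.3); f=favg(6,.03); pf('open14',f,b); c=snap('wrist','w11a')
move_gripper(.06); sleep(.3); f=favg(6,.03); pf('open60',f,b)
c=snap('wrist','w11b'); np.savez('/tmp/w11.npz',**c)
E
python3 s11.py;python3 -c "
import cv2,numpy as np
a=cv2.imread('pics/w11a.png');b=cv2.imread('pics/w11b.png');cv2.imwrite('pics/w11ab.png',cv2.resize(np.hstack([a,b]),(800,300)))"
```

```text
z 0.0802 t 26.30 dF along X 0.08 lat 0.04 z 9.77 dM [ 0.939 -0.295 -0.006] gap 0.0100 [0.4359 0.0963 0.0803]
z 0.0804 t 26.75 dF along X 0.54 lat -0.04 z 7.97 dM [ 0.825 -0.298 -0.028] gap 0.0097 [0.4359 0.0962 0.0804]
z 0.0806 t 27.20 dF along X 1.18 lat -0.34 z 5.04 dM [ 0.578 -0.215 -0.038] gap 0.0103 [0.4358 0.0962 0.0805]
z 0.0808 t 27.65 dF along X 1.13 lat -0.34 z 2.07 dM [ 0.249 -0.087 -0.049] gap 0.0096 [0.4358 0.0961 0.0807]
open14 t 28.46 dF along X -0.07 lat 0.02 z 3.89 dM [ 0.389 -0.12  -0.007] gap 0.0139 [0.4359 0.0962 0.0808]
open60 t 29.87 dF along X 0.25 lat 0.28 z 3.86 dM [ 0.387 -0.123  0.011] gap 0.0601 [0.4359 0.0962 0.0808]
```

View pics/w11ab.png

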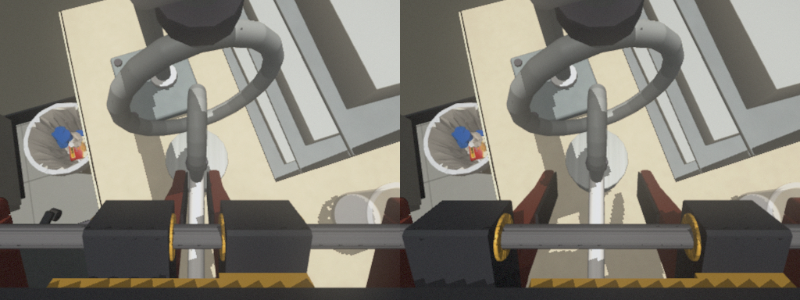

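```bash
cat > s12.py <<'E'
from h import *
p=np.array(current_position())
hit=servo_line(p-.12*R2[:,2],rate=.1,contact_N=8); rep('ret %s'%hit)
p=np.array(current_position())
servo_line([.37,p[1]-.12,p[2]+.03],rate=.15); rep('away')
sleep(.5)
c=snap('wrist','w12'); np.savez('/tmp/w12.npz',**c)
c=snap('side','s12');np.savez('/tmp/s12.npz',**c)
cv2.imwrite('pics/s12z.png',cv2.resize(c['image'][200:330,210:350],None,fx=5,fy=4.6,interpolation=cv2.INTER_CUBIC))
c=snap('top','t12')
E
python3 s12.py
```

```text
ret False t 31.27 p [0.4169 0.0382 0.1836] F [ 0.24 -0.56 -0.22] M [-0.23  -0.029 -0.029] gap 0.0599
away t 32.30 p [ 0.3698 -0.081   0.2135] F [-0.25 -0.45 -0.12] M [-0.229  0.058 -0.016] gap 0.0597
```

View pics/w12.png

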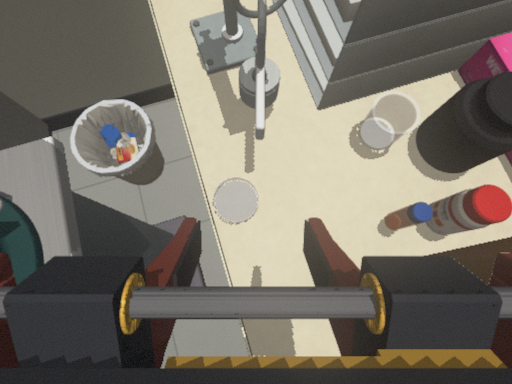

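View pics/s12z.png

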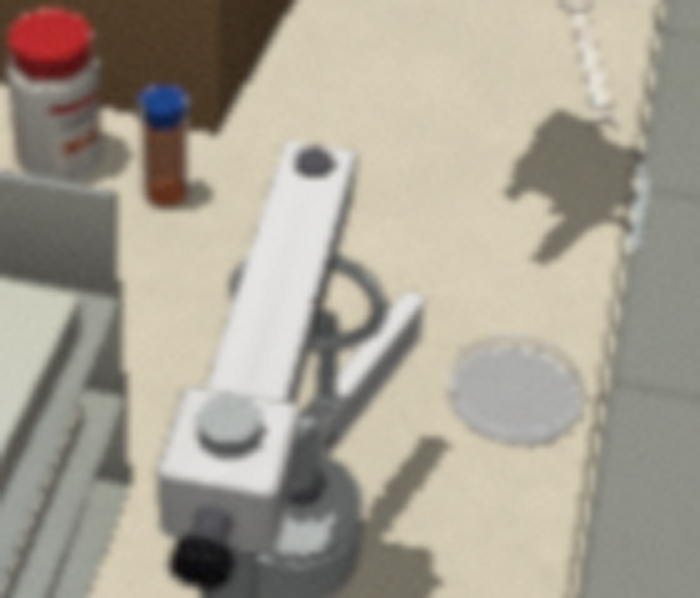

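View pics/t12.png

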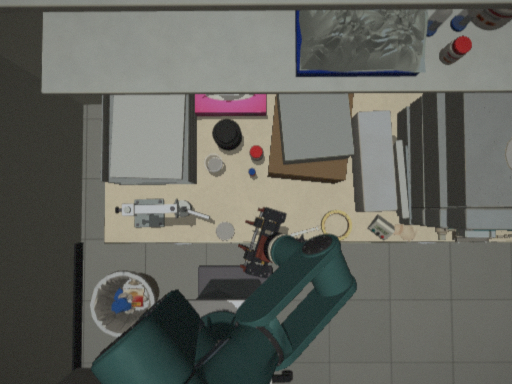

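```bash
cat > s13.py <<'E'
from h import *
np.set_printoptions(precision=4,suppress=True)
prev=None
for k in range(3):
    for n in ('wrist','side'):
        c=snap(n); P,u,v=cloud(c)
        m=(P[:,0]>.38)&(P[:,0]<.47)&(P[:,1]>.0)&(P[:,1]<.16)&(P[:,2]>.02)&(P[:,2]<.13)
        q=P[m]; t=q[(q[:,1]<.075)]; d=q[(q[:,2]<.085)&(q[:,1]>.08)]
        print(n,'t %.2f'%current_clock(),'n',len(q),'lowest z',np.percentile(q[:,2],1),'tab mean',t.mean(0),'disc mean',d.mean(0),'disc top z',np.percentile(d[:,2],90))
    sleep(.6)
for n in ('side','top'):
    capture(n)
    print(n,[(q,np.round(silhouettes(n,q)[0]['xy'],1)) for q in ("tape_roll","petri_dish","open_spanner","brown_vial","screw_jar") if silhouettes(n,q)])
E
python3 s13.py
```

```text
wrist t 33.00 n 2105 lowest z 0.032296622015253094 tab mean [0.4204 0.0472 0.1058] disc mean [0.4403 0.1101 0.0629] disc top z 0.07026417293087332
side t 33.05 n 843 lowest z 0.03201566514016356 tab mean [0.4167 0.0535 0.1021] disc mean [0.4296 0.128  0.0614] disc top z 0.07222592599577696
wrist t 33.70 n 2111 lowest z 0.03245262875416407 tab mean [0.4204 0.0471 0.1058] disc mean [0.4402 0.11   0.0629] disc top z 0.07025274042043614
side t 33.75 n 841 lowest z 0.03144081835588139 tab mean [0.4166 0.0533 0.102 ] disc mean [0.4295 0.1279 0.0613] disc top z 0.07244145111186064
wrist t 34.40 n 2109 lowest z 0.03216711692154695 tab mean [0.4204 0.0472 0.1058] disc mean [0.4403 0.11   0.0628] disc top z 0.07018558571700105
side t 34.45 n 844 lowest z 0.03257171816039713 tab mean [0.4166 0.0533 0.102 ] disc mean [0.4295 0.1281 0.061 ] disc top z 0.07204449133985034
side [('tape_roll', array([333.7, 191.2])), ('petri_dish', array([310. , 284.1])), ('open_spanner', array([329.1, 214.2])), ('brown_vial', array([243.6, 233.8])), ('screw_jar', array([219.9, 222.4]))]
top [('tape_roll', array([346.4, 217.3])), ('petri_dish', array([226., 229.])), ('open_spanner', array([302.6, 233.3])), ('brown_vial', array([247.9, 172.4])), ('screw_jar', array([259.8, 154.8]))]
```

At rest, about 30 mm above the bench, and the bystanders are in place (the tape roll is partly hidden by the arm in these views). Handing in.

```bash
python3 -c "
from bench import *
print(current_clock()); close_job()"
```

```text
36.15
the job is handed in; nothing more can be done
```

The check weight is hanging by its snap hook from the eye, released and at rest. I handed the job in at 36 s.

- **Pick-up:** A box beside the weight stopped me centring the gripper on the carry tab. I straddled the tab about 30 mm off-centre, leaning 36°, and let the closing jaws pull the weight clear. It ended up tilted 5.3° in the grip, which I corrected with the tool angle and confirmed at about 0°.
- **Hooking:** I came in about 19° off the eye's axis so the gripper cleared the tray. The gate met the wire within about 2 mm of where I expected. The push peaked at about 5 N (time-averaged readings), and the force dropped to zero once the wire was up in the bow. I take that as the gate snapping shut; no camera view showed the gate directly.
- **Pull test:** The eye carried 10.8 to 11.0 N in all for over 1.3 s. The weight did not slip in the grip, and the highest averaged load I read on the eye was about 11 N. After I opened the gripper, the force change matched the weight, about 3.8 N.
- **Final checks:** Over 1.4 s the weight moved less than 0.5 mm. Its underside is about 30 mm above the bench. The petri dish, vial, jar and spanner were within a few pixels of where they started.
- **Less certain:** The tape roll read about 10 to 18 pixels off because the arm partly hid it; it looks unmoved in the picture. I did not measure the beaker and can again, but they look unmoved in the top view. The weight hangs turned about 19° or so from the eye's axis, as I left it.

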